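# Set the dish on the light base and hold the sprung shutter open

## Task

Pick up the small thin-walled glass dish with the snail shell, handling it gently and keeping it upright, and set it down, without a knock or a drop, in the middle of the round stage glass of the light base, over its light window. Then pull the base's sprung shutter rod out by its knob until the black ring on the rod has just come fully out of the collar, and keep it exactly there: you finish still holding the knob with the shutter open, so that I can look at the specimen. Leave the bottle, the pot, the slide box and the forceps where they are.

Things in the scene. Friction and masses are not known exactly. Their poses are not given: they have to be found in the camera images.
- dish_center (a point): centre (half-way up, 15 mm above its underside) of the loose open glass dish: clear, round, 54 mm across, 30 mm high, walls 2.5 mm, about 55 g, a brown snail shell 14 mm high fixed on its bottom; it stands on the bench, its z axis up. Thin glass: it cracks if gripped with more than 20 N, or set down or knocked with more than 20 N (a grip of 5 to 12 N carries it)
- light_base: ivory box 200 mm (its x) by 220 mm (its y) by 60 mm high, fixed to the bench; origin in the middle of its underside; x to its rear (a brightness dial sticking out 12 mm and a rocker switch are on its front, -x, face), y to its left, z up. The shutter rod comes out of its right (-y) face
- window (a point): middle of the light base's top, 60 mm above the bench: centre of the round stage glass (100 mm across, flush with the top) on which the dish is set, exactly above the light window (a disc 28 mm across under the glass, covered by the black shutter blade until the rod is pulled). Same axes as the light base
- shutter (a joint): how far the shutter rod is pulled out, in m: 0 = pushed home and shut (where the spring returns it), 0.036 = ring just fully out of the collar, shutter fully open, 0.050 = end stop (too far, the blade covers the window again). It slides straight along the base's -y axis. The return spring pulls with about 3 N when shut, 6 N at the ring and 7 N at the stop; let go, it springs shut
- knob_center (a point): centre of the knob on the end of the shutter rod: a black round knurled knob 20 mm across and 26 mm long, lying along the base's y axis, on a steel rod 8 mm across; 47 mm above the bench and, when shut, 163 mm from the window's centre along the base's -y axis, so that 34 mm of free rod show between collar and knob. Moves with the rod; sturdy, may be gripped firmly (25 N)
- ring_mark (a point): inner edge (towards the base), on the rod's axis, of the black ring, 3 mm wide, on the steel rod; 83 mm from the knob's centre. Hidden inside the base while shut, the ring appears from the collar as the rod is pulled; this edge is level with the collar's face when the rod is at its mark
- collar (a point): centre of the outer face of the steel collar (18 mm across, standing 6 mm out of the base's right face) that the rod slides through; fixed to the base
- reagent_bottle: bystander: amber bottle, 34 mm across, 68 mm high, standing; origin under its middle
- specimen_pot: bystander: pot with a white screw lid and a paper label, 42 mm across, 55 mm high, standing; origin under its middle
- slide_box: bystander: grey slide box, 84 by 100 mm, 32 mm high; origin under its middle
- forceps: bystander: steel forceps lying flat, about 130 mm long along its x, 20 mm wide, 6 mm high; origin under its middle
There are look-alikes about, which are no part of the job. What is shaped like the part that bears dish_center but yellow is not meant.

How it is judged:
On the way, in this order (a step that is already met when the one before it is completed fails the run):
1. the dish stands upright on the stage glass, its centre within 10 mm of the window's, let go, with the shutter still shut (horizontal distance between dish_center and window below 0.01 m and z of dish_center in the frame of window between 0.012 and 0.018 m and angle between dish_center's own z axis and vertical below 0.1 rad and contact force between the fingers and dish below 0.05 N and value of joint shutter below 0.005 m), for 0.3 s.
2. the rod is pulled out to its ring (ring just fully out of the collar: 36 mm, within 3 mm) by the knob and kept there for 1.5 s (value of joint shutter between 0.033 and 0.039 m and contact force between the fingers and shutter above 0.5 N), for 1.5 s.
At the end, for the whole second after the job is handed in: The robot's fingers hold the knob with the rod pulled out 36 mm, within 3 mm (the ring just fully out of the collar), against its spring; the dish stands upright and still on the stage glass, its centre within 10 mm of the window's, untouched by the robot (all of step 2 and horizontal distance between dish_center and window below 0.01 m and z of dish_center in the frame of window between 0.012 and 0.018 m and angle between dish_center's own z axis and vertical below 0.1 rad and contact force between the arm and dish below 0.05 N and linear speed of dish below 0.02 m/s); the arm keeps its last pose, push and grip.
It fails at once if the thin glass dish is gripped with more than 20 N (40 N summed over both fingers) (contact force between the fingers and dish above 40 N).
It fails at once if the dish is knocked against or dropped or pressed onto the light base with more than 20 N (contact force between dish and light_base above 20 N).
It fails at once if the dish comes down onto the light base faster than 0.25 m/s (dropped or slammed) (linear speed of dish above 0.25 m/s and horizontal distance between dish_center and window below 0.12 m and z of dish_center in the frame of window below 0.03 m).
It fails at once if the dish is tipped more than 30 degrees (angle between dish_center's own z axis and vertical above 0.52 rad).
It fails at once if the bottle, pot, slide box or forceps is shifted more than 20 mm (distance of any of reagent_bottle, specimen_pot, slide_box, forceps from where it was at the start of the episode above 0.02 m).
It also fails if it takes over 64 s, if anything falls off the work surface, if the arm or the gripper's body presses on something with over 40 N, if the wrist force passes 120 N, or if a joint passes its speed limit or range.

## Robot

A 7-joint arm with a two-finger parallel gripper is mounted at the origin on the work surface. World frame = base frame: x ahead of the robot, y to its left, z up, the work surface at z = 0. Lengths are in m, angles in rad, forces in N, time in s.
With the tool pointing down it reaches from about 0.425 to 0.825 m from the base axis. Payload 3.6 kg.
Tool frame: the origin (TCP) lies on the centre line of the jaws, within the pads' length; the fingertips stand 11 mm ahead of it and the grasp point (between the pads) lies 8 mm behind it; z points along the fingers, y is the line along which they close (so a half turn about z gives the same grasp; the last joint's range is limited). The gripper opens to 93 mm and grips with 3 to 60 N. Pads are 15 mm wide; open, the fingers measure 128 mm over their backs; the gripper's body (75 mm by 188 mm) begins 65 mm behind the grasp point.
Start: joints at [-1.252, 0.615, -0.013, 1.423, 0.008, 1.103, -0.04], TCP at [0.22, 0.612, 0.23] pointing down, gripper open.
Joint ranges: [-3.12, 3.12], [-0.3, 2.06], [-1.34, 1.32], [0.26, 2.42], [-1.36, 4.5], [0.01, 1.98], [-2.84, 2.84]. Speed limits (rad/s): [2.79, 2.79, 3.14, 3.14, 3.14, 3.14, 3.14].

## Interface

Orientations are given as a 3x3 rotation matrix whose columns are the frame's x, y, z axes.
In Python, from rig import * gives the robot as it stands. The module is installed in compiled form; this text tells all that it offers.
- The arm moves only by the shell command python3 -m creep 'ROWS'. ROWS is a JSON object of lists of equal length, an entry for each row: "linear": the shift along the tool's x, y, z in mm, a list of three; "rotation": the turn, a rotation vector about the tool's x, y, z in degrees, a list of three; "gripper": the gripper command: -1 is shut, 1 is fully open, values between are in proportion. A call has 1 to 8 rows; each row is the pose to reach, as a shift and turn from the pose commanded when the call began, along the tool's axes at that moment; what a row does not reach only later rows make up. A row lasts 1/12 s, in which the tool goes at most 41.7 mm and 7.16 degrees, less where a joint would pass 70% of its speed; a pose out of reach is approached as far as the arm can. A call with a gripper value outside its range is refused whole. The fingers move at their own pace and stop on an object; the grip force is fixed at half the most. Time passes only in rows, so rows that repeat a pose let the fingers close. It gives the time, the measured TCP pose, the force, the opening and the grip force at its end, in the units of the state.
- get_state(): the state, without advancing time (a new reading comes with each control period).
- get_image(name): name is "scene" or "top" or "wrist"; returns a dict with "pixels" (400x640x3 uint8, red, green, blue), "intrinsics" (3x3 intrinsics, pixels), "world_from_camera" (4x4, takes a point from camera to world coordinates). Camera axes: x right, y down, z forward; pixel columns grow to the right and rows downward; lengths in m; the calibration is good to about 2 mm. The wrist camera is an equidistant fisheye: a pixel r from the principal point sees the ray r / f radians off the axis. A picture is of the moment at which its call begins. There is no depth.
- sign_off(): hands the job in; it is judged then, once.
The state is a dict: "t": time; "joints": joint angles; "joint_velocities": joint speeds; "tau": joint torques, N m; "ee_pos": TCP position; "tool_rot": TCP orientation; "wrist_force": force on the tool from outside, world axes, zero at the start; "moment": the same for the moment, N m; "finger_gap": finger opening in m; "finger_force": force on a finger pad.
Only numpy, scipy, OpenCV 4.12 (cv2) and the standard library are available. Lean on these libraries where they do the work, as an engineer would, in place of code of your own. Each camera call takes 0.05 s, during which the arm holds its last target. There are 200 camera calls.

## Working session

There is one attempt and no reset: what is moved stays moved. The work goes in short steps, Python scripts to look and compute and a shell command to move; the robot and the scene stay as the last step left them, time stands still between calls to the robot, and variables do not carry over. Pictures are saved under pics/ and viewed, at most 11 in all, crops included, and the job is handed in when it is done.

```bash
mkdir -p pics; cat > h.py <<'E'
from rig import *
import numpy as np, cv2
def snap(n,f):
    im=get_image(n); cv2.imwrite(f'pics/{f}.png',im['pixels'][:,:,::-1]); np.savez(f'pics/{f}.npz',**im); return im
def load(f): return np.load(f'pics/{f}.npz')
def ray(im,u,v,fish=False):
    K=im['intrinsics'];T=im['world_from_camera']
    a=np.array([(u-K[0,2])/K[0,0],(v-K[1,2])/K[1,1]])
    if fish:
        r=np.linalg.norm(a); d=np.r_[a/max(r,1e-9)*np.sin(r),np.cos(r)]
    else: d=np.r_[a,1.]
    return T[:3,3],T[:3,:3]@d
def onz(im,u,v,z,fish=False):
    o,d=ray(im,u,v,fish); return o+d*(z-o[2])/d[2]
def proj(im,p,fish=False):
    T=im['world_from_camera'];K=im['intrinsics'];c=T[:3,:3].T@(np.asarray(p)-T[:3,3])
    if fish:
        t=np.arctan2(np.hypot(c[0],c[1]),c[2]);a=c[:2]/max(np.hypot(c[0],c[1]),1e-9)*t
    else:a=c[:2]/c[2]
    return K[0,0]*a[0]+K[0,2],K[1,1]*a[1]+K[1,2]
E
python3 - <<'E'
from h import *
np.set_printoptions(precision=4,suppress=True)
for n in('scene','top','wrist'):
    im=snap(n,n+'0');print(n,im['intrinsics'].tolist(),im['world_from_camera'])
print(get_state())
a=cv2.imread('pics/top0.png');b=cv2.imread('pics/scene0.png')
E
```

```text
scene [[385.2110427850796, 0.0, 321.91577159420416], [0.0, 385.2110427850796, 200.00617587648762], [0.0, 0.0, 1.0]] [[-0.648   0.417  -0.6374  1.3009]
 [ 0.7616  0.3445 -0.5489  0.6302]
 [-0.0093 -0.8411 -0.5409  0.6163]
 [ 0.      0.      0.      1.    ]]
top [[366.5168489160505, 0.0, 314.10734093076303], [0.0, 366.5168489160505, 197.46033137930937], [0.0, 0.0, 1.0]] [[-0.0088 -0.9878  0.1558  0.4785]
 [-0.9999  0.0095  0.0033  0.0761]
 [-0.0047 -0.1557 -0.9878  0.9517]
 [ 0.      0.      0.      1.    ]]
wrist [[309.70691628693146, 0.0, 319.49260569503247], [0.0, 309.70691628693146, 201.5629027174712], [0.0, 0.0, 1.0]] [[ 0.3385  0.9121  0.2312  0.1557]
 [ 0.941  -0.3276 -0.0855  0.6339]
 [-0.0022  0.2465 -0.9691  0.3832]
 [ 0.      0.      0.      1.    ]]
{'t': 0.15, 'joints': array([-1.2525,  0.6157, -0.0126,  1.4245,  0.0081,  1.1034, -0.0404]), 'joint_velocities': array([ 0.0009, -0.0033,  0.001 , -0.0029,  0.001 ,  0.0014,  0.0003]), 'tau': array([ -0.    , -45.9349,   0.2091, -16.5945,  -0.0611,   0.0181,
         0.0002]), 'ee_pos': array([0.2195, 0.6112, 0.2288]), 'tool_rot': array([[-0.9412,  0.338 , -0.0006],
       [ 0.338 ,  0.9412, -0.0018],
       [-0.    , -0.0019, -1.    ]]), 'wrist_force': array([ 0.508 ,  0.4016, -0.0278]), 'moment': array([-0.0668, -0.0137, -0.0519]), 'finger_force': 0.0, 'finger_gap': 0.09285839312829378}
```

View pics/top0.png

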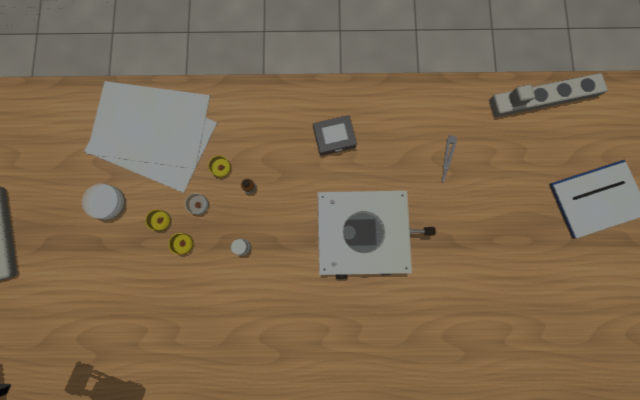

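View pics/scene0.png

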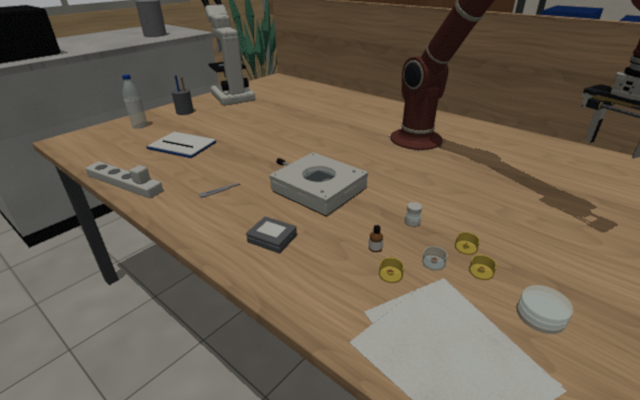

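The top view shows the clear dish with a brown shell at (198,205). Three yellow look-alikes are at (221,167), (160,220) and (182,244), and stacked Petri dishes are at (103,202). Only (198,205), at (434,258) in the scene view, is both clear and holds a shell. The base window is at about (364,232) and the knob at (430,231). I'll confirm this in a crop and measure.

```bash
python3 - <<'E'
from h import *
np.set_printoptions(precision=4,suppress=True)
t=load('top0');s=load('scene0')
a=t['pixels'][140:270,130:270,::-1];b=t['pixels'][180:290,310:450,::-1];
c=s['pixels'][200:300,350:500,::-1]
f=lambda x,w,h:cv2.resize(x,(w,h),interpolation=cv2.INTER_CUBIC)
cv2.imwrite('pics/c0.png',np.vstack([np.hstack([f(a,400,371)[:300],f(b,400,314)[:300]]),np.hstack([f(c,450,300),np.zeros((300,350,3),np.uint8)])]))
# base top face
h=cv2.cvtColor(t['pixels'],cv2.COLOR_RGB2HSV)
m=((h[...,1]<60)&(h[...,2]>140)).astype(np.uint8);m[:180]=0;m[290:]=0;m[:,:300]=0;m[:,425:]=0
cs=max(cv2.findContours(m,0,1)[0],key=cv2.contourArea)
w=np.array([onz(t,u,v,.06)[:2] for u,v in cs[:,0,:]],np.float32)
r=cv2.minAreaRect(w);print('base',r,cv2.boundingRect(cs))
g=cv2.HoughCircles(cv2.cvtColor(t['pixels'],cv2.COLOR_RGB2GRAY)[180:280,310:415],cv2.HOUGH_GRADIENT,1,50,param1=100,param2=15,minRadius=17,maxRadius=25)
print(g)
if g is not None: print(onz(t,g[0,0,0]+310,g[0,0,1]+180,.06))
print('dish',onz(t,198,205,.015),onz(s,434,258,.015))
print('knob',onz(t,430,231,.047),onz(s,281,162,.047))
print('pot',onz(t,240,246,.03),'bottle',onz(t,248,186,.03))
print('yel',onz(t,221,167,.015),onz(t,160,220,.015),onz(t,182,244,.015),'forceps',onz(t,448,160,0.005))
E
```

```text
base ((0.5349036455154419, -0.039739035069942474), (0.19857117533683777, 0.22005677223205566), 0.7279360890388489) (318, 191, 94, 84)
[[[53.5 50.5 21. ]]]
[ 0.5368 -0.0401  0.06  ]
dish [0.6093 0.3792 0.015 ] [0.6162 0.3831 0.015 ]
knob [ 0.5349 -0.2052  0.047 ] [ 0.5413 -0.1968  0.047 ]
pot [0.5029 0.2652 0.03  ] bottle [0.6551 0.2482 0.03  ]
yel [0.7094 0.3229 0.015 ] [0.5714 0.4754 0.015 ] [0.5097 0.4159 0.015 ] forceps [ 0.7249 -0.2768  0.005 ]
```

View pics/c0.png

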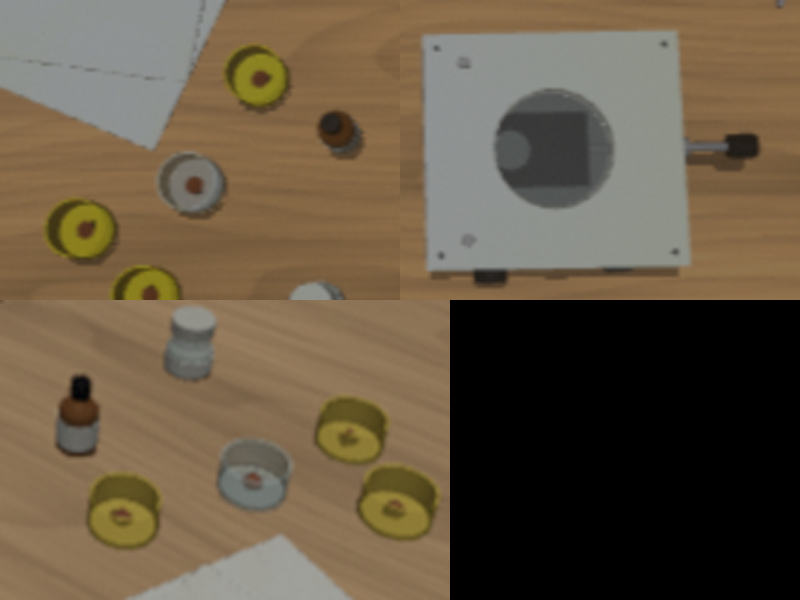

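The crop confirms it: the clear dish with the brown shell, upper left, is the target, and the other dishes are yellow. The base is at (0.535,-0.040) with a yaw of about 0.7° and the knob at (0.537,-0.203). I'll go above the dish at (0.612,0.380), turning the tool 30°.

```bash
python3 -m creep '{"linear":[[-30,-6,0],[-65,-12,0],[-100,-19,0],[-135,-26,0],[-170,-32,0],[-205,-39,0],[-235,-45,0],[-260,-50,0]],"rotation":[[0,0,4],[0,0,8],[0,0,12],[0,0,16],[0,0,20],[0,0,24],[0,0,28],[0,0,30]],"gripper":[1,1,1,1,1,1,1,1]}'
```

```text
t: 0.82
ee_pos: [0.4501, 0.4743, 0.2293]
tool_rot: [[-0.642, 0.767, 0.001], [0.767, 0.642, -0.002], [-0.002, -0.001, -1.0]]
wrist_force: [-0.4, 0.4, 0.7]
finger_gap: 0.0928
finger_force: 0.0
```

```bash
python3 -m creep '{"linear":[[-30,11,0],[-65,24,10],[-100,36,20],[-135,49,30],[-160,58,40],[-176,64,40],[-176,64,40],[-176,64,40]],"rotation":[[0,0,0],[0,0,0],[0,0,0],[0,0,0],[0,0,0],[0,0,0],[0,0,0],[0,0,0]],"gripper":[1,1,1,1,1,1,1,1]}'
python3 - <<'E'
from h import *
snap('wrist','w1');im=snap('top','t1')
E
```

```text
t: 1.48
ee_pos: [0.6102, 0.3831, 0.1889]
tool_rot: [[-0.645, 0.764, -0.001], [0.764, 0.645, -0.0], [0.001, -0.001, -1.0]]
wrist_force: [-0.4, 0.6, 0.4]
finger_gap: 0.0931
finger_force: 0.0
```

View pics/w1.png

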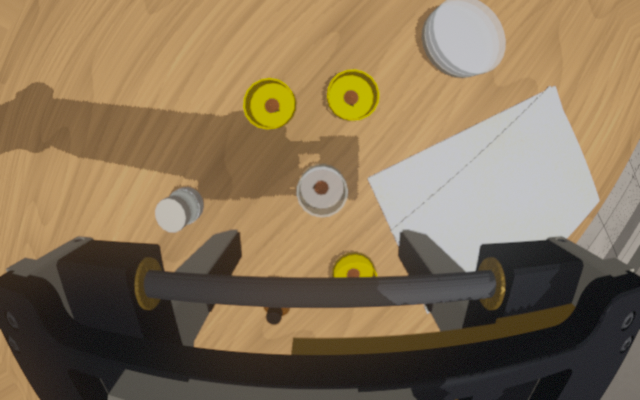

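The wrist view shows the clear dish's rim circle at about (322,191), between the fingers.

```bash
python3 - <<'E'
from h import *
np.set_printoptions(precision=4,suppress=True)
w=load('w1');p=w['pixels'];h=cv2.cvtColor(p,cv2.COLOR_RGB2HSV)
m=((h[...,1]<60)&(h[...,2]>90)).astype(np.uint8)
M=np.zeros_like(m);M[155:225,288:355]=m[155:225,288:355]
c=max(cv2.findContours(M,0,1)[0],key=cv2.contourArea)
(u,v),r=cv2.minEnclosingCircle(c);e=cv2.fitEllipse(cv2.convexHull(c));print(u,v,r,e)
for z in(.015,.03):print(z,onz(w,u,v,z,True),onz(w,*e[0],z,True))
sh=((h[...,0]<12)&(h[...,1]>90)).astype(np.uint8);ys,xs=np.nonzero(sh[175:205,308:338]);print('shell',onz(w,xs.mean()+308,ys.mean()+175,.008,True))
print(w['world_from_camera'],get_state()['ee_pos'])
E
```

```text
321.691162109375 190.52500915527344 25.894363403320312 ((321.7518615722656, 190.73667907714844), (50.61907196044922, 51.50214767456055), 3.290303945541382)
0.015 [0.6139 0.3816 0.015 ] [0.6141 0.3815 0.015 ]
0.03 [0.6118 0.384  0.03  ] [0.612  0.3839 0.03  ]
shell [0.6114 0.3834 0.008 ]
[[ 0.7649  0.6246  0.1575  0.5667]
 [ 0.6441 -0.7412 -0.1888  0.4346]
 [-0.0012  0.2459 -0.9693  0.3435]
 [ 0.      0.      0.      1.    ]] [0.6082 0.3861 0.1899]
```

The dish is at (0.612,0.383), about 2 mm from where the TCP is. I'll descend.

```bash
python3 -m creep '{"linear":[[-2,1,25],[-2,1,60],[-2,1,95],[-2,1,125],[-2,1,150],[-2,1,165],[-2,1,172],[-2,1,174]],"rotation":[[0,0,0],[0,0,0],[0,0,0],[0,0,0],[0,0,0],[0,0,0],[0,0,0],[0,0,0]],"gripper":[1,1,1,1,1,1,1,1]}'
python3 -m creep '{"linear":[[0,0,0],[0,0,0],[0,0,0],[0,0,0],[0,0,0],[0,0,0]],"rotation":[[0,0,0],[0,0,0],[0,0,0],[0,0,0],[0,0,0],[0,0,0]],"gripper":[0.5,0.35,0.28,0.25,0.22,0.22]}'
```

```text
t: 2.25
ee_pos: [0.6108, 0.3841, 0.015]
tool_rot: [[-0.648, 0.762, -0.001], [0.762, 0.648, 0.0], [0.001, -0.001, -1.0]]
wrist_force: [-0.5, -0.5, 0.3]
finger_gap: 0.0931
finger_force: 0.0
t: 2.75
ee_pos: [0.6124, 0.383, 0.0163]
tool_rot: [[-0.646, 0.763, 0.001], [0.763, 0.646, 0.001], [-0.0, 0.001, -1.0]]
wrist_force: [-0.4, 0.1, -0.4]
finger_gap: 0.0589
finger_force: 0.0
```

```bash
Z='[0,0,0]'; python3 -m creep '{"linear":[[0,0,0],[0,0,0],[0,0,0]],"rotation":[[0,0,0],[0,0,0],[0,0,0]],"gripper":[0.2,0.18,0.18]}'
python3 -m creep '{"linear":[[0,0,0],[0,0,0],[0,0,0]],"rotation":[[0,0,0],[0,0,0],[0,0,0]],"gripper":[0.165,0.165,0.165]}'
python3 -m creep '{"linear":[[0,0,0],[0,0,0],[0,0,0]],"rotation":[[0,0,0],[0,0,0],[0,0,0]],"gripper":[0.15,0.15,0.15]}'
```

```text
t: 3.0
ee_pos: [0.6121, 0.3829, 0.0156]
tool_rot: [[-0.646, 0.763, -0.0], [0.763, 0.646, -0.0], [0.0, -0.0, -1.0]]
wrist_force: [0.2, -0.4, -0.3]
finger_gap: 0.0549
finger_force: 0.0
t: 3.25
ee_pos: [0.6122, 0.383, 0.0156]
tool_rot: [[-0.646, 0.763, 0.0], [0.763, 0.646, 0.0], [-0.0, 0.0, -1.0]]
wrist_force: [0.6, -0.0, -0.1]
finger_gap: 0.0543
finger_force: 0.1
t: 3.5
ee_pos: [0.6121, 0.3829, 0.0156]
tool_rot: [[-0.646, 0.763, -0.0], [0.763, 0.646, -0.0], [-0.0, -0.0, -1.0]]
wrist_force: [0.5, 0.1, -0.5]
finger_gap: 0.0535
finger_force: 0.1
```

```bash
for g in 0; do python3 -m creep '{"linear":[[0,0,0],[0,0,0]],"rotation":[[0,0,0],[0,0,0]],"gripper":[0.14,0.14]}';python3 -m creep '{"linear":[[0,0,0],[0,0,0]],"rotation":[[0,0,0],[0,0,0]],"gripper":[0.13,0.13]}'; python3 -m creep '{"linear":[[0,0,0],[0,0,0]],"rotation":[[0,0,0],[0,0,0]],"gripper":[0.12,0.12]}'; done | grep finger
```

```text
finger_gap: 0.0529
finger_force: 0.1
finger_gap: 0.0529
finger_force: 4.1
finger_gap: 0.0526
finger_force: 12.4
```

```bash
python3 -m creep '{"linear":[[0,0,0],[0,0,0],[0,0,0]],"rotation":[[0,0,0],[0,0,0],[0,0,0]],"gripper":[0.125,0.125,0.125]}'; python3 -m creep '{"linear":[[0,0,-1],[0,0,-3],[0,0,-6],[0,0,-10],[0,0,-14],[0,0,-17],[0,0,-19],[0,0,-20]],"rotation":[[0,0,0],[0,0,0],[0,0,0],[0,0,0],[0,0,0],[0,0,0],[0,0,0],[0,0,0]],"gripper":[0.125,0.125,0.125,0.125,0.125,0.125,0.125,0.125]}'
```

```text
t: 4.25
ee_pos: [0.6121, 0.3829, 0.0156]
tool_rot: [[-0.646, 0.763, -0.0], [0.763, 0.646, -0.0], [0.0, -0.0, -1.0]]
wrist_force: [0.8, 0.8, -0.0]
finger_gap: 0.0528
finger_force: 8.1
t: 4.92
ee_pos: [0.6124, 0.383, 0.0363]
tool_rot: [[-0.646, 0.763, 0.001], [0.763, 0.646, 0.0], [-0.0, 0.001, -1.0]]
wrist_force: [-0.4, 0.3, -1.4]
finger_gap: 0.0523
finger_force: 8.1
```

```bash
python3 -m creep '{"linear":[[0,0,-4],[0,0,-14],[0,0,-30],[0,0,-48],[0,0,-66],[0,0,-84],[0,0,-97],[0,0,-104]],"rotation":[[0,0,0],[0,0,2],[0,0,5],[0,0,8],[0,0,11],[0,0,14],[0,0,17],[0,0,19.5]],"gripper":[0.125,0.125,0.125,0.125,0.125,0.125,0.125,0.125]}'; python3 -m creep '{"linear":[[0,0,0],[0,0,0]],"rotation":[[0,0,2.5],[0,0,3]],"gripper":[0.125,0.125]}'; python3 - <<'E'
from h import *
snap('wrist','w2')
E
```

```text
t: 5.58
ee_pos: [0.6129, 0.3835, 0.1423]
tool_rot: [[-0.352, 0.936, 0.003], [0.936, 0.352, 0.002], [0.001, 0.003, -1.0]]
wrist_force: [-1.1, 0.4, -0.4]
finger_gap: 0.0523
finger_force: 8.1
t: 5.75
ee_pos: [0.6123, 0.3832, 0.1406]
tool_rot: [[-0.304, 0.953, 0.001], [0.953, 0.304, 0.001], [0.0, 0.001, -1.0]]
wrist_force: [0.5, -0.3, -0.4]
finger_gap: 0.0531
finger_force: 8.1
```

View pics/w2.png

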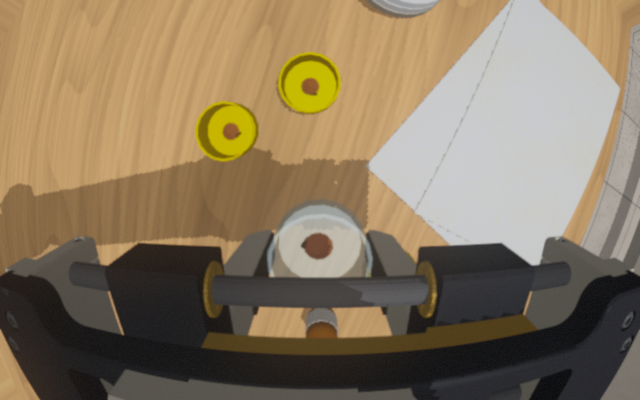

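The dish is held level at (318,245) with the shell in it. I'll carry it to above the window.

```bash
python3 -m creep '{"linear":[[-8,-4,0],[-28,-15,0],[-56,-30,0],[-86,-46,0],[-116,-62,0],[-146,-78,0],[-172,-92,0],[-190,-101,0]],"rotation":[[0,0,1],[0,0,3],[0,0,6],[0,0,9],[0,0,12],[0,0,14],[0,0,16],[0,0,17]],"gripper":[0.125,0.125,0.125,0.125,0.125,0.125,0.125,0.125]}'; python3 -m creep '{"linear":[[-25,-5,0],[-60,-12,0],[-95,-19,0],[-130,-26,0],[-160,-32,0],[-185,-37,0],[-203,-40,0],[-211,-41,0]],"rotation":[[0,0,0],[0,0,0],[0,0,0],[0,0,0],[0,0,0],[0,0,0],[0,0,0],[0,0,0]],"gripper":[0.125,0.125,0.125,0.125,0.125,0.125,0.125,0.125]}'; python3 -m creep '{"linear":[[0,0,0],[0,0,0],[0,0,0]],"rotation":[[0,0,0],[0,0,0],[0,0,0]],"gripper":[0.125,0.125,0.125]}'; python3 - <<'E'
from h import *
im=snap('wrist','w3');snap('top','t3');snap('scene','s3')
t=load('t3')
f=lambda x,w,h:cv2.resize(x,(w,h))
cv2.imwrite('pics/c3.png',np.hstack([im['pixels'][:,:,::-1][::1,120:520],f(t['pixels'][170:290,310:430,::-1],400,400)]))
E
```

```text
t: 6.47
ee_pos: [0.5726, 0.166, 0.1396]
tool_rot: [[-0.007, 1.0, -0.002], [1.0, 0.007, -0.003], [-0.003, -0.002, -1.0]]
wrist_force: [0.1, -0.2, -0.8]
finger_gap: 0.0528
finger_force: 8.1
t: 7.13
ee_pos: [0.534, -0.0449, 0.1397]
tool_rot: [[-0.007, 1.0, -0.001], [1.0, 0.007, -0.002], [-0.002, -0.001, -1.0]]
wrist_force: [0.3, -0.7, -1.2]
finger_gap: 0.0526
finger_force: 8.1
t: 7.38
ee_pos: [0.5358, -0.0382, 0.1395]
tool_rot: [[-0.016, 1.0, -0.0], [1.0, 0.016, 0.001], [0.001, -0.0, -1.0]]
wrist_force: [-0.4, 0.9, -0.2]
finger_gap: 0.0527
finger_force: 8.1
```

View pics/c3.png

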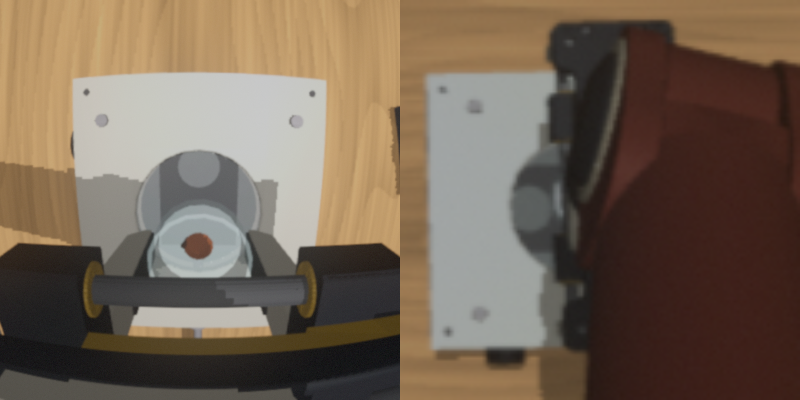

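Wrist view: the stage-glass rim's far edge is at about (319,150) and its sides at about (257,205) and (380,205). The shell in the held dish is at (318,245). I'll check the offset.

```bash
python3 - <<'E'
from h import *
np.set_printoptions(precision=4,suppress=True)
w=load('w3')
P=[onz(w,u,v,.06,True) for u,v in((319,150),(257,205),(380,205))];print(np.array(P))
A=np.array([[2*p[0],2*p[1],1] for p in P]);b=[p[0]**2+p[1]**2 for p in P];c=np.linalg.solve(A,b);print('win',c[:2],np.sqrt(c[2]+c[0]**2+c[1]**2))
# far corners/edge of base top
h=cv2.cvtColor(w['pixels'],cv2.COLOR_RGB2HSV)
m=((h[...,1]<40)&(h[...,2]>120)).astype(np.uint8);m[:60]=0;m[170:]=0;m[:,:180]=0;m[:,460:]=0
k=max(cv2.findContours(m,0,1)[0],key=cv2.contourArea);q=np.array([onz(w,u,v,.06,True)[:2] for u,v in k[:,0]]);
e=q[q[:,1]>.065];print('edge y max',np.percentile(q[:,1],[90,97,99]),'x',q[:,0].min(),q[:,0].max(), 'cx',(q[:,0].min()+q[:,0].max())/2)
for z in(.124,.132): print('shell',onz(w,318,245,z,True))
T=w['world_from_camera'];print(T[:3,3])
print(np.mean([get_state()['ee_pos']],0))
E
```

```text
[[ 0.5347  0.01    0.06  ]
 [ 0.4862 -0.0337  0.06  ]
 [ 0.5837 -0.0322  0.06  ]]
win [ 0.535  -0.0391] 0.049119963571518536
edge y max [0.0692 0.0696 0.0697] x 0.4339894912378987 0.6339070318292191 cx 0.5339482615335589
shell [ 0.535  -0.0405  0.124 ]
shell [ 0.535  -0.0372  0.132 ]
[0.5349 0.029  0.2941]
[ 0.5358 -0.0385  0.1395]
```

The dish sits within about 1 mm of the window's centre. I'll lower it gently.

```bash
python3 -m creep '{"linear":[[0,0,6],[0,0,16],[0,0,28],[0,0,40],[0,0,50],[0,0,56],[0,0,59],[0,0,60]],"rotation":[[0,0,0],[0,0,0],[0,0,0],[0,0,0],[0,0,0],[0,0,0],[0,0,0],[0,0,0]],"gripper":[0.125,0.125,0.125,0.125,0.125,0.125,0.125,0.125]}'; python3 -m creep '{"linear":[[0,0,0.5],[0,0,1],[0,0,1.5],[0,0,2],[0,0,2.5],[0,0,2.5],[0,0,2.5],[0,0,2.5]],"rotation":[[0,0,0],[0,0,0],[0,0,0],[0,0,0],[0,0,0],[0,0,0],[0,0,0],[0,0,0]],"gripper":[0.125,0.125,0.125,0.125,0.125,0.125,0.125,0.125]}';python3 -m creep '{"linear":[[0,0,0.25],[0,0,0.5],[0,0,0.75],[0,0,1],[0,0,1],[0,0,1]],"rotation":[[0,0,0],[0,0,0],[0,0,0],[0,0,0],[0,0,0],[0,0,0]],"gripper":[0.125,0.125,0.125,0.125,0.125,0.125]}'
```

```text
t: 8.2
ee_pos: [0.5353, -0.0403, 0.0789]
tool_rot: [[-0.013, 1.0, -0.001], [1.0, 0.013, -0.0], [-0.0, -0.001, -1.0]]
wrist_force: [0.5, -0.5, -1.2]
finger_gap: 0.0529
finger_force: 8.1
t: 8.87
ee_pos: [0.5356, -0.0404, 0.0772]
tool_rot: [[-0.013, 1.0, 0.0], [1.0, 0.013, -0.0], [-0.0, 0.0, -1.0]]
wrist_force: [-0.5, -0.5, -1.1]
finger_gap: 0.0532
finger_force: 8.1
t: 9.37
ee_pos: [0.5355, -0.0404, 0.0761]
tool_rot: [[-0.013, 1.0, -0.0], [1.0, 0.013, -0.0], [-0.0, -0.0, -1.0]]
wrist_force: [-0.1, 0.1, -0.5]
finger_gap: 0.0527
finger_force: 8.1
```

```bash
for i in 1 ; do python3 -m creep '{"linear":[[0,0,0.3],[0,0,0.3],[0,0,0.3]],"rotation":[[0,0,0],[0,0,0],[0,0,0]],"gripper":[0.125,0.125,0.125]}'; python3 -m creep '{"linear":[[0,0,0.3],[0,0,0.3],[0,0,0.3]],"rotation":[[0,0,0],[0,0,0],[0,0,0]],"gripper":[0.125,0.125,0.125]}';python3 -m creep '{"linear":[[0,0,0.3],[0,0,0.3],[0,0,0.3]],"rotation":[[0,0,0],[0,0,0],[0,0,0]],"gripper":[0.125,0.125,0.125]}'; done | grep -E "ee_|wrist"
```

```text
ee_pos: [0.5355, -0.0403, 0.0758]
wrist_force: [-0.2, -0.4, -0.4]
ee_pos: [0.5356, -0.0403, 0.0755]
wrist_force: [0.5, -0.7, -0.9]
ee_pos: [0.5356, -0.0404, 0.0755]
wrist_force: [-0.7, -0.4, 1.3]
```

Contact: z has stopped at 0.0755 and the force has turned upward. I'll release slowly, then rise.

```bash
python3 -m creep '{"linear":[[0,0,0],[0,0,0],[0,0,0],[0,0,0],[0,0,0],[0,0,0],[0,0,0],[0,0,0]],"rotation":[[0,0,0],[0,0,0],[0,0,0],[0,0,0],[0,0,0],[0,0,0],[0,0,0],[0,0,0]],"gripper":[0.13,0.14,0.15,0.17,0.2,0.3,0.5,0.7]}'; python3 -m creep '{"linear":[[0,0,0],[0,0,0],[0,0,-2],[0,0,-8],[0,0,-20],[0,0,-36],[0,0,-52],[0,0,-60]],"rotation":[[0,0,0],[0,0,0],[0,0,0],[0,0,0],[0,0,0],[0,0,0],[0,0,0],[0,0,0]],"gripper":[0.9,0.9,0.9,0.9,0.9,0.9,0.9,0.9]}';  python3 - <<'E'
from h import *
im=snap('wrist','w4')
E
```

```text
t: 10.78
ee_pos: [0.5356, -0.0403, 0.0752]
tool_rot: [[-0.013, 1.0, -0.0], [1.0, 0.013, -0.0], [-0.0, -0.0, -1.0]]
wrist_force: [0.0, 0.2, -0.3]
finger_gap: 0.0697
finger_force: 0.0
t: 11.45
ee_pos: [0.5366, -0.0406, 0.1375]
tool_rot: [[-0.013, 1.0, 0.003], [1.0, 0.013, -0.0], [-0.0, 0.003, -1.0]]
wrist_force: [0.7, 0.1, -0.2]
finger_gap: 0.0883
finger_force: 0.0
```

View pics/w4.png

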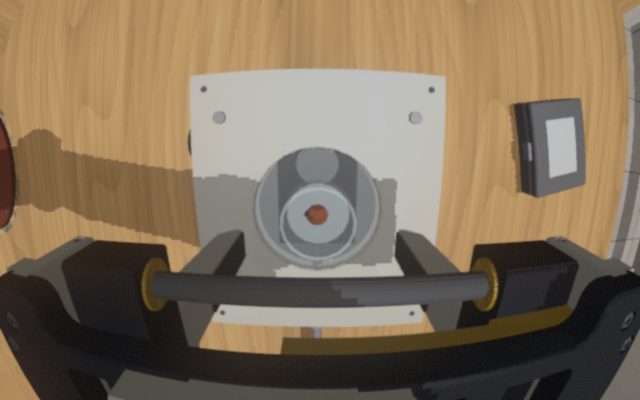

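The dish stands on the stage glass with the shell at (317,214), let go. I'll check its placing and move above the knob.

```bash
python3 - <<'E'
from h import *
w=load('w4');print('win px',proj(w,(.535,-.0395,.06),True),'shell',onz(w,317,214,.068,True),proj(w,(.535,-.0395,.067),True))
E
python3 -m creep '{"linear":[[-8,0,-5],[-28,0,-10],[-55,0,-10],[-85,0,-10],[-115,0,-10],[-140,0,-10],[-156,0,-10],[-163,0,-10]],"rotation":[[0,0,0],[0,0,0],[0,0,0],[0,0,0],[0,0,0],[0,0,0],[0,0,0],[0,0,0]],"gripper":[0.5,0.5,0.2,0.2,0.2,0.2,0.2,0.2]}';python3 -m creep '{"linear":[[0,0,0],[0,0,0],[0,0,0]],"rotation":[[0,0,0],[0,0,0],[0,0,0]],"gripper":[0.2,0.2,0.2]}'; python3 - <<'E'
from h import *
im=snap('wrist','w5')
E
```

```text
win px (np.float64(317.03915713367155), np.float64(210.7094531512582)) shell [ 0.53500832 -0.03979228  0.068     ] (np.float64(316.99881289474155), np.float64(213.25322965466262))
t: 12.17
ee_pos: [0.5362, -0.2078, 0.1447]
tool_rot: [[-0.007, 1.0, -0.002], [1.0, 0.007, -0.002], [-0.002, -0.002, -1.0]]
wrist_force: [0.1, -0.6, 0.0]
finger_gap: 0.056
finger_force: 0.0
t: 12.42
ee_pos: [0.5378, -0.2012, 0.1448]
tool_rot: [[-0.016, 1.0, -0.001], [1.0, 0.016, 0.002], [0.002, -0.001, -1.0]]
wrist_force: [0.1, 0.9, 0.0]
finger_gap: 0.056
finger_force: 0.0
```

View pics/w5.png

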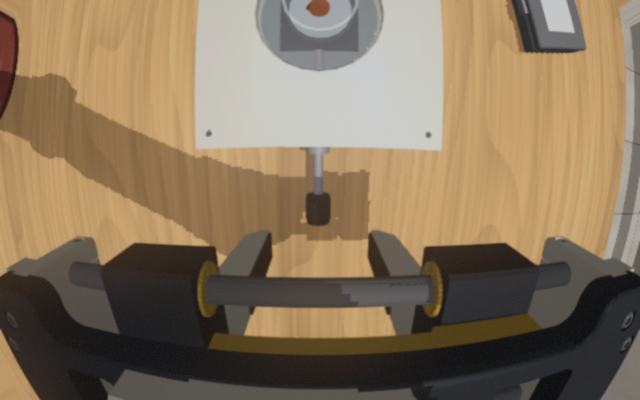

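Wrist view: the knob is at (318,209), spanning rows 193 to 224, on the fingers' centre line.

```bash
python3 - <<'E'
from h import *
w=load('w5');print(proj(w,(.5371,-.2025,.047),True),onz(w,318,193,.057,True),onz(w,318,224,.047,True),onz(w,318,209,.052,True),get_state()['ee_pos'])
E
python3 -m creep '{"linear":[[0,0,10],[0,0,28],[0,0,48],[0,0,68],[0,0,85],[0,0,97],[0,0,103],[0,0,106]],"rotation":[[0,0,0],[0,0,0],[0,0,0],[0,0,0],[0,0,0],[0,0,0],[0,0,0],[0,0,0]],"gripper":[0.2,0.2,0.2,0.2,0.2,0.2,0.2,0.2]}'
```

```text
(np.float64(318.6717502267111), np.float64(206.9444716939774)) [ 0.53639225 -0.18821204  0.057     ] [ 0.53673768 -0.21767631  0.047     ] [ 0.53656567 -0.20292011  0.052     ] [ 0.53791521 -0.2011676   0.14496651]
t: 13.13
ee_pos: [0.5373, -0.2026, 0.0381]
tool_rot: [[-0.014, 1.0, -0.002], [1.0, 0.014, 0.001], [0.001, -0.002, -1.0]]
wrist_force: [0.0, -0.4, 0.3]
finger_gap: 0.0559
finger_force: 0.0
```

```bash
python3 -m creep '{"linear":[[0,0,0],[0,0,0],[0,0,0],[0,0,0],[0,0,0],[0,0,0],[0,0,0],[0,0,0]],"rotation":[[0,0,0],[0,0,0],[0,0,0],[0,0,0],[0,0,0],[0,0,0],[0,0,0],[0,0,0]],"gripper":[-0.1,-0.3,-0.4,-0.5,-0.55,-0.6,-0.65,-0.7]}'; python3 -m creep '{"linear":[[0,0,0],[0,0,0],[0,0,0],[0,0,0],[0,0,0],[0,0,0]],"rotation":[[0,0,0],[0,0,0],[0,0,0],[0,0,0],[0,0,0],[0,0,0]],"gripper":[-0.8,-1,-1,-1,-1,-1]}'
```

```text
t: 13.8
ee_pos: [0.5364, -0.2035, 0.0395]
tool_rot: [[-0.012, 1.0, -0.002], [1.0, 0.012, 0.0], [0.0, -0.002, -1.0]]
wrist_force: [-3.0, -0.3, 4.5]
finger_gap: 0.019
finger_force: 30.0
t: 14.3
ee_pos: [0.5364, -0.2034, 0.0395]
tool_rot: [[-0.013, 1.0, -0.002], [1.0, 0.013, 0.0], [0.001, -0.002, -1.0]]
wrist_force: [-5.0, -1.0, 6.1]
finger_gap: 0.0192
finger_force: 30.0
```

```bash
python3 -m creep '{"linear":[[-3,0,0],[-8,0,0],[-14,0,0],[-20,0,0],[-26,0,0],[-31,0,0],[-33,0,0],[-34,0,0]],"rotation":[[0,0,0],[0,0,0],[0,0,0],[0,0,0],[0,0,0],[0,0,0],[0,0,0],[0,0,0]],"gripper":[-1,-1,-1,-1,-1,-1,-1,-1]}'; python3 -m creep '{"linear":[[0,0,0],[0,0,0]],"rotation":[[0,0,0],[0,0,0]],"gripper":[-1,-1]}'; python3 - <<'E'
from h import *
im=snap('wrist','w6');t=snap('top','t6');s=snap('scene','s6')
f=lambda x,w,h:cv2.resize(x[...,::-1],(w,h),interpolation=cv2.INTER_CUBIC)
cv2.imwrite('pics/c6.png',np.vstack([np.hstack([f(im['pixels'][80:240,270:370],360,576)[:500],f(s['pixels'][130:230,240:340],430,430)[:,:430] if 0 else cv2.copyMakeBorder(f(s['pixels'][130:230,240:340],430,430),0,70,0,0,cv2.BORDER_CONSTANT)])]))
E
```

```text
t: 14.97
ee_pos: [0.5366, -0.2339, 0.0394]
tool_rot: [[-0.014, 1.0, -0.004], [1.0, 0.014, 0.006], [0.006, -0.004, -1.0]]
wrist_force: [-4.6, 6.4, 8.7]
finger_gap: 0.0191
finger_force: 30.0
t: 15.13
ee_pos: [0.5366, -0.2338, 0.0394]
tool_rot: [[-0.014, 1.0, -0.004], [1.0, 0.014, 0.006], [0.006, -0.004, -1.0]]
wrist_force: [-5.3, 4.9, 7.8]
finger_gap: 0.0196
finger_force: 30.0
```

View pics/c6.png

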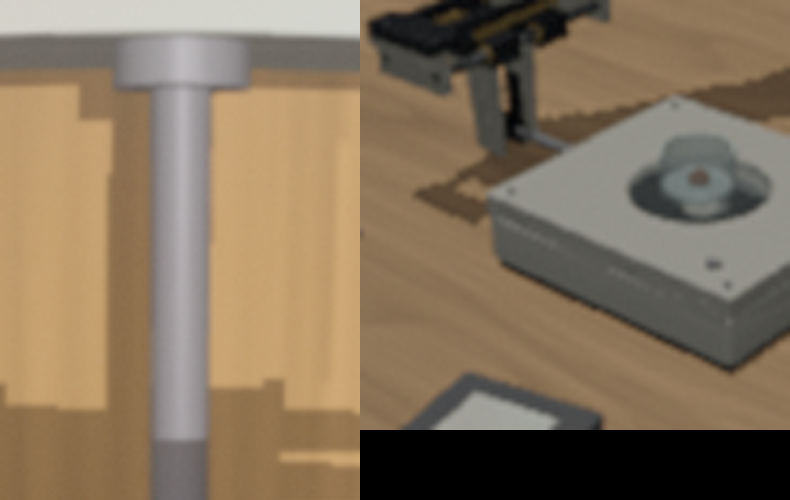

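Wrist crop: the collar is at the top and no ring is out yet (about 30 mm pulled). The scene crop shows the dish centred. I'll pull about 5.5 mm more and look.

```bash
python3 -m creep '{"linear":[[-1,0,0],[-2,0,0],[-3,0,0],[-4,0,0],[-5,0,0],[-5.5,0,0],[-5.5,0,0],[-5.5,0,0]],"rotation":[[0,0,0],[0,0,0],[0,0,0],[0,0,0],[0,0,0],[0,0,0],[0,0,0],[0,0,0]],"gripper":[-1,-1,-1,-1,-1,-1,-1,-1]}'; python3 - <<'E'
from h import *
im=snap('wrist','w7')
f=lambda x,w,h:cv2.resize(x[...,::-1],(w,h),interpolation=cv2.INTER_CUBIC)
cv2.imwrite('pics/c7.png',f(im['pixels'][0:200,250:390],420,600))
g=cv2.cvtColor(im['pixels'],cv2.COLOR_RGB2GRAY);print(g[80:200,318:323].mean(1).astype(int).tolist())
E
```

```text
t: 15.95
ee_pos: [0.5367, -0.2386, 0.0394]
tool_rot: [[-0.015, 1.0, -0.004], [1.0, 0.015, 0.007], [0.007, -0.004, -1.0]]
wrist_force: [-4.8, 6.9, 9.7]
finger_gap: 0.019
finger_force: 30.0
[182, 185, 186, 186, 186, 186, 186, 186, 186, 186, 184, 173, 144, 102, 80, 78, 81, 103, 144, 169, 175, 175, 175, 175, 176, 175, 175, 175, 175, 175, 175, 175, 175, 175, 175, 175, 175, 174, 174, 175, 174, 174, 174, 174, 174, 174, 174, 173, 174, 174, 174, 174, 173, 174, 173, 173, 173, 174, 173, 173, 173, 172, 173, 173, 173, 172, 172, 172, 171, 172, 172, 172, 171, 171, 171, 171, 170, 170, 170, 170, 170, 170, 170, 169, 170, 169, 169, 169, 168, 168, 168, 168, 168, 168, 167, 168, 168, 168, 167, 167, 167, 167, 167, 166, 167, 166, 166, 166, 166, 166, 165, 165, 165, 165, 164, 165, 164, 164, 163, 159]
```

View pics/c7.png

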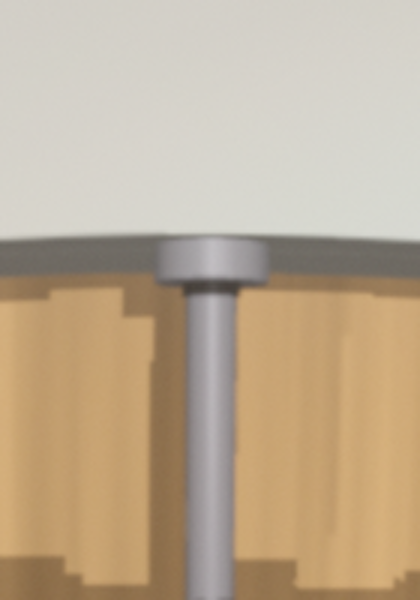

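The dark band under the collar, image rows about 92 to 98 at column 320, is the ring just emerging. I'll convert it to millimetres.

```bash
python3 - <<'E'
from h import *
w=load('w7');g=cv2.cvtColor(w['pixels'],cv2.COLOR_RGB2GRAY)[:,318:323].mean(1)
print(g[70:100].astype(int).tolist())
def cross(a,b,l):
    for i in range(a,b):
        if (g[i]-l)*(g[i+1]-l)<=0: return i+(g[i]-l)/(g[i]-g[i+1])
r1=cross(89,94,130);r2=cross(95,101,125);print(r1,r2)
y1=onz(w,320,r1,.056,True);y1b=onz(w,320,r1,.051,True);y2=onz(w,320,r2,.051,True);print(y1,y1b,y2, 'collar top edge px',proj(w,(.5365,-.1555,.056),True),'collar@rod',proj(w,(.5365,-.1555,.051),True))
k=np.linalg.norm
print('outer ring edge from collar mm (expect pull-33):',1e3*(-.1555-y2[1]), 'band',1e3*(y1b[1]-y2[1]))
print(get_state()['ee_pos'],w['world_from_camera'][:3,3])
E
```

```text
[212, 213, 213, 213, 213, 213, 212, 198, 159, 166, 182, 185, 186, 186, 186, 186, 186, 186, 186, 186, 184, 173, 144, 102, 80, 78, 81, 103, 144, 169]
92.34272300469483 97.52884615384616
[ 0.53592481 -0.15691271  0.056     ] [ 0.53590315 -0.15635708  0.051     ] [ 0.53593707 -0.15878469  0.051     ] collar top edge px (np.float64(321.35018976344304), np.float64(89.24369421861243)) collar@rod (np.float64(321.3335762940982), np.float64(90.53479502750807))
outer ring edge from collar mm (expect pull-33): 3.2846864375531415 band 2.427611071640384
[ 0.53663848 -0.23869862  0.03941605] [ 0.53652455 -0.17230039  0.19446974]
```

By TCP travel the pull is 35.2 mm. From the picture, the ring's outer edge is about 1.9 mm out, which gives about 35 mm. I'll pull 1 mm more and hold.

```bash
python3 -m creep '{"linear":[[-0.5,0,0],[-1,0,0],[-1,0,0],[-1,0,0],[-1,0,0],[-1,0,0],[-1,0,0],[-1,0,0]],"rotation":[[0,0,0],[0,0,0],[0,0,0],[0,0,0],[0,0,0],[0,0,0],[0,0,0],[0,0,0]],"gripper":[-1,-1,-1,-1,-1,-1,-1,-1]}';for i in 1 2;do python3 -m creep '{"linear":[[0,0,0],[0,0,0],[0,0,0],[0,0,0],[0,0,0],[0,0,0],[0,0,0],[0,0,0]],"rotation":[[0,0,0],[0,0,0],[0,0,0],[0,0,0],[0,0,0],[0,0,0],[0,0,0],[0,0,0]],"gripper":[-1,-1,-1,-1,-1,-1,-1,-1]}';done; python3 - <<'E'
from h import *
im=snap('wrist','w8');s=snap('scene','s8')
f=lambda x,w,h:cv2.resize(x[...,::-1],(w,h),interpolation=cv2.INTER_CUBIC)
cv2.imwrite('pics/c8.png',np.hstack([f(im['pixels'][70:120,290:350],360,300),f(s['pixels'][145:205,280:352],360,300)]))
print(cv2.cvtColor(im['pixels'],cv2.COLOR_RGB2GRAY)[85:108,318:323].mean(1).astype(int).tolist())
E
```

```text
t: 16.67
ee_pos: [0.5367, -0.2395, 0.0394]
tool_rot: [[-0.015, 1.0, -0.005], [1.0, 0.015, 0.007], [0.007, -0.004, -1.0]]
wrist_force: [-4.2, 6.0, 8.6]
finger_gap: 0.0192
finger_force: 30.0
t: 17.33
ee_pos: [0.5367, -0.2395, 0.0394]
tool_rot: [[-0.015, 1.0, -0.005], [1.0, 0.015, 0.007], [0.007, -0.004, -1.0]]
wrist_force: [-4.6, 5.5, 8.3]
finger_gap: 0.019
finger_force: 30.0
t: 18.0
ee_pos: [0.5367, -0.2395, 0.0394]
tool_rot: [[-0.015, 1.0, -0.005], [1.0, 0.015, 0.007], [0.007, -0.004, -1.0]]
wrist_force: [-5.2, 7.1, 9.7]
finger_gap: 0.0186
finger_force: 30.0
[187, 186, 186, 186, 181, 153, 106, 82, 80, 79, 79, 81, 106, 148, 170, 176, 176, 176, 176, 176, 176, 176, 175]
```

View pics/c8.png

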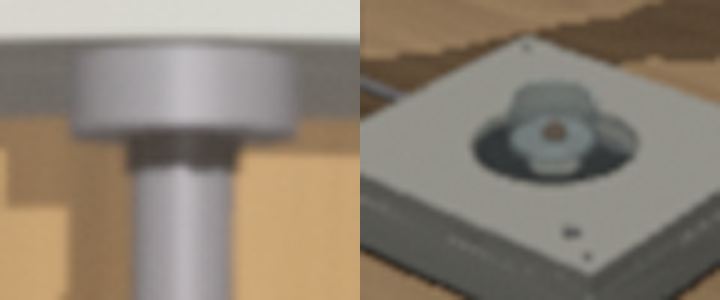

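The crop shows the ring's full width just below the collar (rows about 90.5 to 97.5, roughly 36 mm). The dish stands centred on the stage glass. I've held it for over 1.5 s, so I'm handing in.

```bash
python3 -c "from rig import *; print(sign_off())"
```

```text
the job is handed in; nothing more can be done
None
```

The job is handed in: the dish stands upright within about 1 mm of the window's centre, and the gripper is holding the knob with the rod pulled out about 36 mm and the ring just clear of the collar; sign-off gave no verdict.

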